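# Set the hourglass castings on their banding wheels

### The job

Set the three grey hourglass castings out for painting: stand each one upright in the middle of the banding wheel of its own size, the small one on the small wheel, the medium on the medium and the large on the large. Put them down gently without dropping them, and leave the plain drum, the pointed cone, the paint tin and the spatula where they are.

Things in the scene. Friction and masses are not known exactly. Their poses are not given: they have to be found in the camera images.
- small_mid (a point): centre, half-way up (at the narrow waist), of the small hourglass casting: matt grey, loose, standing upright, round about its z axis (up), 54 mm tall, 34 mm across at both ends and narrow at the waist; each end has a straight round rim 12 mm high to grip across, the top is a hollow funnel and the foot flat; its underside is 27 mm below this point; about 50 g
- medium_mid (a point): centre, half-way up (at the narrow waist), of the medium hourglass casting: matt grey, loose, standing upright, round about its z axis (up), 72 mm tall, 45 mm across at both ends and narrow at the waist; each end has a straight round rim 13 mm high to grip across, the top is a hollow funnel and the foot flat; its underside is 36 mm below this point; about 100 g
- large_mid (a point): centre, half-way up (at the narrow waist), of the large hourglass casting: matt grey, loose, standing upright, round about its z axis (up), 92 mm tall, 56 mm across at both ends and narrow at the waist; each end has a straight round rim 14 mm high to grip across, the top is a hollow funnel and the foot flat; its underside is 46 mm below this point; about 170 g
- wheel_small_top (a point): centre of the upper face of the small banding wheel (low round sculptor's stand, dark foot and bright flat metal disc 62 mm across and 12 mm thick); the upper face is level, 50 mm above the bench; the wheel is fixed and its disc does not turn; z is up
- wheel_medium_top (a point): centre of the upper face of the medium banding wheel (low round sculptor's stand, dark foot and bright flat metal disc 84 mm across and 12 mm thick); the upper face is level, 50 mm above the bench; the wheel is fixed and its disc does not turn; z is up
- wheel_large_top (a point): centre of the upper face of the large banding wheel (low round sculptor's stand, dark foot and bright flat metal disc 106 mm across and 12 mm thick); the upper face is level, 50 mm above the bench; the wheel is fixed and its disc does not turn; z is up
- drum_mid (a point): centre, half-way up, of a plain grey straight drum (solid cylinder with flat top, 46 mm across, 60 mm tall), loose on the bench; not an hourglass, stays where it is
- cone_mid (a point): centre, half-way up, of a plain grey pointed cone (56 mm across the base, 80 mm tall, point up), loose on the bench; not an hourglass, stays where it is
- tin_mid (a point): centre, half-way up, of a paper-labelled paint tin, 66 mm across, 85 mm tall, loose; stays where it is
- spatula_grip (a point): middle of the wooden handle of a spatula about 200 mm long lying flat on the bench, blade along its +x; stays where it is
Things that resemble listed ones, but are neither listed nor needed, are in the scene too. What is shaped like the part that bears large_mid but pink or yellow is not meant.

How it is judged:
At the end, for the whole second after the job is handed in: each hourglass casting stands upright (within 0.1 rad) on the upper face of the wheel of its own size (height within 5 mm), its centre within 12 mm of the wheel's centre, released and at rest (horizontal distance between small_mid and wheel_small_top below 0.012 m and z of small_mid in the frame of wheel_small_top between 0.022 and 0.032 m and angle between each of small_mid, medium_mid, large_mid's own z axis and vertical below 0.1 rad and linear speed of each of small, medium, large below 0.02 m/s and angular speed of each of small, medium, large below 0.2 rad/s and horizontal distance between medium_mid and wheel_medium_top below 0.012 m and z of medium_mid in the frame of wheel_medium_top between 0.031 and 0.041 m and horizontal distance between large_mid and wheel_large_top below 0.012 m and z of large_mid in the frame of wheel_large_top between 0.041 and 0.051 m); the robot touches nothing.
It fails at once if the plain drum is pushed or carried more than 25 mm from its place (distance of drum_mid from where it was at the start of the episode above 0.025 m).
It fails at once if the pointed cone is pushed or carried more than 25 mm from its place (distance of cone_mid from where it was at the start of the episode above 0.025 m).
It fails at once if the paint tin is pushed or carried more than 25 mm from its place (distance of tin_mid from where it was at the start of the episode above 0.025 m).
It fails at once if the spatula is pushed or carried more than 25 mm from its place (distance of spatula_grip from where it was at the start of the episode above 0.025 m).
It fails at once if a casting is dropped (falls free, touching nothing, faster than 0.6 m/s, about 18 mm) ((contact force between small and anything else below 0.001 N and linear speed of small above 0.6 m/s) or (contact force between medium and anything else below 0.001 N and linear speed of medium above 0.6 m/s) or (contact force between large and anything else below 0.001 N and linear speed of large above 0.6 m/s)).
It also fails if it takes over 86 s, if anything falls off the work surface, if the arm or the gripper's body presses on something with over 40 N, if the wrist force passes 120 N, or if a joint passes its speed limit or range.

### The arm

A 7-joint arm with a two-finger parallel gripper is mounted at the origin on the work surface. World frame = base frame: x ahead of the robot, y to its left, z up, the work surface at z = 0. Lengths are in m, angles in rad, forces in N, time in s.
With the tool pointing down it reaches from about 0.425 to 0.925 m from the base axis. Payload 6.8 kg.
Tool frame: the origin (TCP) lies on the front face of the gripper's body, between the roots of the fingers; the fingertips stand 73 mm ahead of it and the grasp point (between the pads) lies 54 mm ahead of it; z points along the fingers, y is the line along which they close (so a half turn about z gives the same grasp; the last joint's range is limited). The gripper opens to 85 mm and grips with 20 to 120 N. Pads are 22 mm wide; open, the fingers measure 114 mm over their backs; the gripper's body (76 mm by 85 mm) begins 54 mm behind the grasp point. The pads swing forward as they close: fully open they stand 13 mm farther back than shut.
Start: joints at [1.174, 0.477, 0.022, 1.555, -0.011, 1.109, -0.083], TCP at [0.192, -0.647, 0.304] pointing down, gripper open.
Joint ranges: [-2.96, 2.96], [-0.34, 2.1], [-1.41, 1.46], [0.24, 2.44], [-1.37, 4.51], [0.17, 1.92], [-2.96, 2.96]. Speed limits (rad/s): [2.39, 2.39, 3.14, 3.14, 3.14, 3.14, 3.14].

### API

Orientations are given as a unit quaternion [w, x, y, z].
In Python, from station import bot, optics gives the robot as it stands.
- The arm moves only by the tool drive_tool, never from a script. Its argument "deltas" is a list of rows, each an object with "gripper": the closure in counts, from 0 (fully open) to 255 (shut); "offset": the shift along the tool's x, y, z in units of 1000 mm (1.0 is 1000 mm), a list of three; "angular": the turn, a rotation vector about the tool's x, y, z in units of 45 degrees (1.0 is 45 degrees), a list of three. In form: [{"gripper": gripper, "offset": [dx, dy, dz], "angular": [rx, ry, rz]}, ...]. A call has 1 to 5 rows; each row is the pose to reach, as a shift and turn from the pose commanded when the call began, along the tool's axes at that moment; what a row does not reach only later rows make up. A row lasts 1/10 s, in which the tool goes at most 50 mm and 8.59 degrees, less where a joint would pass 70% of its speed; a pose out of reach is approached as far as the arm can. A call with a number of a shift or a turn outside -1 to 1 is refused whole. A call with a gripper value outside its range is refused whole. The fingers move at their own pace and stop on an object; "grip_force" is the grip in N (left out, the last holds). Time passes only in rows, so rows that repeat a pose let the fingers close. It gives the time, the measured TCP pose, the force, the opening and the grip force at its end, in the units of the state.
- bot.get_obs(): the state, without advancing time (a new reading comes with each control period).
- optics.read_camera(name): name is "scene" or "top"; returns the picture (384x512x3 uint8, blue, green, red); there is no depth.
- optics.camera_model(name): a dict with "fx", "fy", "cx", "cy" (pixels), "cam_to_world" (4x4, takes a point from camera to world coordinates). Camera axes: x right, y up, looking along -z (the intrinsics and any distortion apply to the point x, -y, -z); pixel columns grow to the right and rows downward; lengths in m; the calibration is good to about 2 mm. A picture is of the moment at which its call begins. camera_model takes no time and is no camera call.
- bot.hand_in(): hands the job in; it is judged then, once.
The state is a dict: "t": time; "q": joint angles; "joint_vel": joint speeds; "joint_torque": joint torques, N m; "eef_pos": TCP position; "tool_rot": TCP orientation; "contact_force": force on the tool from outside, world axes, zero at the start; "torque": the same for the moment, N m; "gripper_width": opening from 0.0 (shut) to 1.0 (fully open); "grasp_force": force on a finger pad.
Only numpy, scipy, OpenCV 4.12 (cv2) and the standard library are available. Lean on these libraries where they do the work, as an engineer would, in place of code of your own. Each camera call takes 0.05 s, during which the arm holds its last target. There are 200 camera calls.

## Working session

There is one attempt and no reset: what is moved stays moved. The work goes in short steps, Python scripts to look and compute and a tool call to move; the robot and the scene stay as the last step left them, time stands still between calls to the robot, and variables do not carry over. Pictures are saved under pics/ and viewed, at most 14 in all, crops included, and the job is handed in when it is done.

Besides the shell and the picture viewer there is one more tool, called after "Call:" as name([rows], argument=value, ...), one row to a line, values as JSON. drive_tool: Moves the arm, as the interface text tells. Its arguments: {"type":"object","properties":{"deltas":{"type":"array"},"grip_force":{"type":"number"}},"required":["deltas"]}

```bash
mkdir -p pics; ls
python3 - <<'E'
from station import bot, optics
import cv2,numpy as np
np.set_printoptions(precision=4,suppress=True)
for n in("scene","top"):
    cv2.imwrite(f"pics/{n}0.png",cv2.resize(optics.read_camera(n),(768,576),interpolation=cv2.INTER_CUBIC))
    print(n,optics.camera_model(n))
print(bot.get_obs())
E
```

```text
pics
scene {'fx': 449.0262710815877, 'fy': 449.0262710815877, 'cx': 247.73717167580546, 'cy': 190.66964839730073, 'cam_to_world': array([[ 0.6905, -0.5469,  0.4734,  1.1136],
       [ 0.7233,  0.5256, -0.4478, -0.5158],
       [-0.0039,  0.6516,  0.7585,  0.9501],
       [ 0.    ,  0.    ,  0.    ,  1.    ]])}
top {'fx': 463.26099687544036, 'fy': 463.26099687544036, 'cx': 248.92381168681794, 'cy': 186.81584250590996, 'cam_to_world': array([[ 0.0231,  0.9963, -0.0831,  0.4432],
       [-0.9997,  0.0219, -0.0148,  0.0234],
       [-0.0129,  0.0834,  0.9964,  1.205 ],
       [ 0.    ,  0.    ,  0.    ,  1.    ]])}
{'t': 0.1, 'q': array([ 1.1739,  0.4777,  0.0224,  1.5563, -0.0115,  1.1093, -0.0831]), 'joint_vel': array([ 0.0004, -0.0027, -0.0004, -0.0019, -0.0002, -0.0002, -0.0011]), 'joint_torque': array([  0.0045, -59.7757,   1.6138, -28.1952,   0.0129,   0.0051,
         0.    ]), 'eef_pos': array([ 0.1921, -0.6467,  0.303 ]), 'tool_rot': array([-0.0008,  0.9896,  0.1439, -0.0002]), 'contact_force': array([-0.0727,  0.5029, -0.6409]), 'torque': array([ 0.0187,  0.0081, -0.0352]), 'grasp_force': 0.0, 'gripper_width': 0.9988288249712943}
```

View pics/scene0.png

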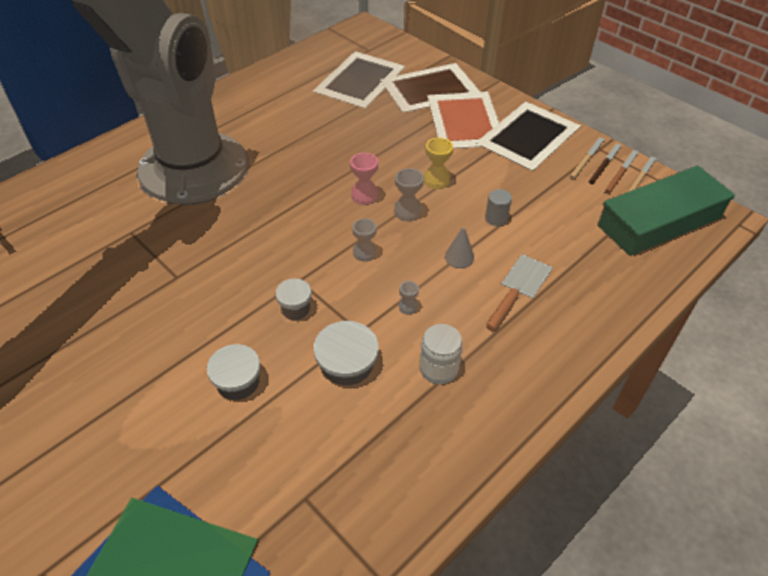

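View pics/top0.png

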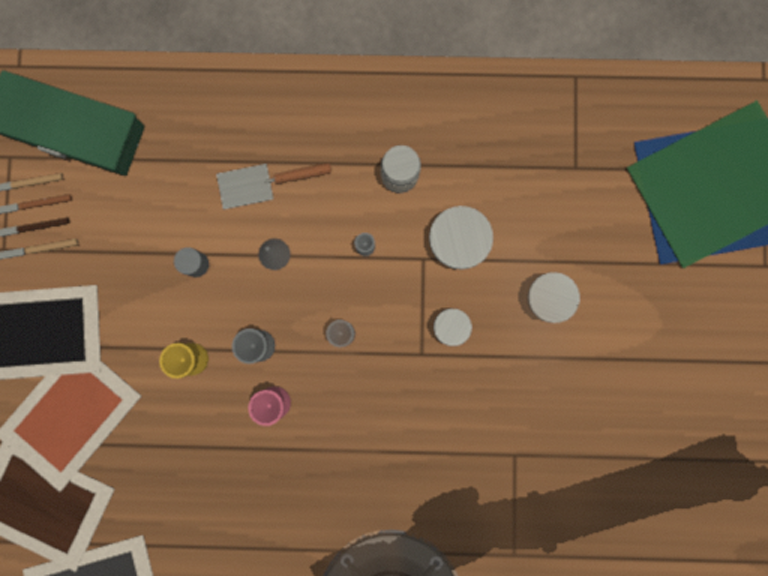

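The views show the three grey hourglasses in the top view (768 px wide): small (364,244), medium (340,332), large (252,345). The large's lookalikes are pink (267,407) and yellow (180,360), which are ruled out. Drum (190,262) and cone (274,254) stay put. The wheels are small (453,327), medium (553,298) and large (461,238). Next I'll measure by silhouette fit and confirm in a crop.

```bash
cat > h.py <<'E'
from station import bot, optics
import cv2,numpy as np
from scipy.optimize import minimize
from scipy.spatial.transform import Rotation as R
np.set_printoptions(precision=4,suppress=True)
S=4; SH=2 # supersample
def proj(n,P):
    m=optics.camera_model(n);T=np.linalg.inv(m["cam_to_world"]);c=P@T[:3,:3].T+T[:3,3]
    return np.stack([m["fx"]*c[:,0]/-c[:,2]+m["cx"],-m["fy"]*c[:,1]/-c[:,2]+m["cy"]],1)
def ray(n,u,v,z):
    m=optics.camera_model(n);M=m["cam_to_world"];d=M[:3,:3]@np.array([(u-m["cx"])/m["fx"],-(v-m["cy"])/m["fy"],-1])
    return (M[:3,3]+d*(z-M[2,3])/d[2])[:2]
A=np.linspace(0,2*np.pi,48)
def sil(n,prof,x,y,z0,shape):
    im=np.zeros((shape[0]*S,shape[1]*S),np.uint8)
    ring=[np.stack([x+r*np.cos(A),y+r*np.sin(A),0*A+z0+z],1) for r,z in prof]
    for a,b in zip(ring,ring[1:]):
        p=((proj(n,np.vstack([a,b]))+.5)*S-.5)
        cv2.fillConvexPoly(im,cv2.convexHull(np.round(p*16).astype(np.int32)),255,shift=4)
    return cv2.resize(im,shape[::-1],interpolation=cv2.INTER_AREA)/255.
def hg(h,d,rim): 
    r=d/2;return [(r,0),(r,rim),(r*.45,h/2),(r,h-rim),(r,h)]
def disc(d): return [(d/2,-.012),(d/2,0)]
OBJ=dict(small=(hg(.054,.034,.012),0),medium=(hg(.072,.045,.013),0),large=(hg(.092,.056,.014),0),
 wsmall=(disc(.062),.05),wmedium=(disc(.084),.05),wlarge=(disc(.106),.05),
 tin=([(.033,0),(.033,.085)],0),drum=([(.023,0),(.023,.06)],0),cone=([(.028,0),(.001,.08)],0))
def grey(img):
    f=img.astype(float);return np.clip((0.32-(f.max(2)-f.min(2))/np.maximum(f.max(2),1))/.2+.5,0,1)
def fit(name,imgs,p0,z0=None):
    prof,z=OBJ[name]; z=z if z0 is None else z0
    ms={}
    for n,im in imgs.items():
        c=proj(n,np.array([[*p0,z+.03]]))[0].astype(int);W=45
        ms[n]=(grey(im),slice(max(c[1]-W,0),c[1]+W),slice(max(c[0]-W,0),c[0]+W))
    def cost(p):
        t=0
        for n,(g,a,b) in ms.items():
            s=sil(n,prof,p[0],p[1],z,g.shape)[a,b];G=g[a,b]
            t+=1-np.minimum(s,G).sum()/s.sum()+ .0
            # penalise uncovered grey near object
            k=cv2.dilate(s,np.ones((9,9)))
            t+=(np.clip(G-s,0,1)*(k>0)).sum()/s.sum()
        return t
    r=minimize(cost,p0,method="Nelder-Mead",options=dict(initial_simplex=[p0,np.add(p0,[.008,0]),np.add(p0,[0,.008])],xatol=1e-4,fatol=1e-4))
    return r.x,r.fun
E
python3 - <<'E'
from h import *
imgs={n:optics.read_camera(n) for n in("scene","top")}
G=dict(small=(364,244,.05),medium=(340,332,.07),large=(252,345,.09),wsmall=(453,327,.05),wmedium=(553,298,.05),wlarge=(461,238,.05),tin=(402,164,.08),drum=(190,262,.06),cone=(274,254,.05))
ov={n:cv2.resize(i,None,fx=4,fy=4,interpolation=cv2.INTER_CUBIC) for n,i in imgs.items()}
for k,(u,v,z) in G.items():
    p0=ray("top",u/1.5,v/1.5,z); 
    o=[fit(k,s,p0) for s in(imgs,{"top":imgs["top"]},{"scene":imgs["scene"]})]
    print(k,p0,*[np.r_[a] for a in o])
    for n in ov:
        m=(cv2.resize(sil(n,OBJ[k][0],*o[0][0],OBJ[k][1],(384,512)),None,fx=4,fy=4)>.5).astype(np.uint8)
        cv2.drawContours(ov[n],cv2.findContours(m,0,1)[0],-1,(0,0,255),1)
t=ov["top"][340:1140,280:1600]; s=ov["scene"][480:1080,560:1500]
cv2.imwrite("pics/ovt.png",cv2.resize(t,(800,485),interpolation=cv2.INTER_AREA)); cv2.imwrite("pics/ovs.png",cv2.resize(s,(800,511),interpolation=cv2.INTER_AREA))
E
```

```text
small [0.6    0.0576] [0.6026 0.0578 0.2222] [0.6031 0.0578 0.0447] [0.6009 0.0589 0.1475]
medium [0.4519 0.0926] [0.4505 0.0943 0.3252] [0.451  0.0947 0.0499] [0.4489 0.0945 0.2526]
large [0.4278 0.2319] [0.4265 0.2377 0.308 ] [0.4271 0.2377 0.0321] [0.4228 0.2392 0.254 ]Traceback (most recent call last):
  File "<stdin>", line 7, in <module>
  File "h.py", line 44, in fit
    r=minimize(cost,p0,method="Nelder-Mead",options=dict(initial_simplex=[p0,np.add(p0,[.008,0]),np.add(p0,[0,.008])],xatol=1e-4,fatol=1e-4))
    res = _minimize_neldermead(fun, x0, args, callback, bounds=bounds,
                               **options)
    fsim[j] = func(sim[j])
              ~~~~^^^^^^^^
    fx = function(np.copy(x), *(wrapper_args + args))
  File "h.py", line 38, in cost
    s=sil(n,prof,p[0],p[1],z,g.shape)[a,b];G=g[a,b]
      ~~~^^^^^^^^^^^^^^^^^^^^^^^^^^^^
  File "h.py", line 18, in sil
    p=((proj(n,np.vstack([a,b]))+.5)*S-.5)
        ~~~~^^^^^^^^^^^^^^^^^^^^
  File "h.py", line 8, in proj
    m=optics.camera_model(n);T=np.linalg.inv(m["cam_to_world"]);c=P@T[:3,:3].T+T[:3,3]
ValueError: time passes only in moves, steps and waits
```

```bash
sed -i 's/^S=4.*/CM={n:optics.camera_model(n) for n in ("scene","top")}\nS=4/; s/m=optics.camera_model(n)/m=CM[n]/' h.py
cat > m.py <<'E'
from h import *
imgs={n:optics.read_camera(n) for n in("scene","top")}
G=dict(small=(364,244,.05),medium=(340,332,.07),large=(252,345,.09),wsmall=(453,327,.05),wmedium=(553,298,.05),wlarge=(461,238,.05),tin=(402,164,.08),drum=(190,262,.06),cone=(274,254,.05))
ov={n:cv2.resize(i,None,fx=4,fy=4,interpolation=cv2.INTER_CUBIC) for n,i in imgs.items()}
for k,(u,v,z) in G.items():
    p0=ray("top",u/1.5,v/1.5,z); 
    o=[fit(k,s,p0) for s in(imgs,{"top":imgs["top"]},{"scene":imgs["scene"]})]
    print(k,p0,*[np.r_[a] for a in o])
    for n in ov:
        m=(cv2.resize(sil(n,OBJ[k][0],*o[0][0],OBJ[k][1],(384,512)),None,fx=4,fy=4)>.5).astype(np.uint8)
        cv2.drawContours(ov[n],cv2.findContours(m,0,1)[0],-1,(0,0,255),1)
t=ov["top"][340:1140,280:1600]; s=ov["scene"][480:1080,560:1500]
cv2.imwrite("pics/ovt.png",cv2.resize(t,(800,485),interpolation=cv2.INTER_AREA)); cv2.imwrite("pics/ovs.png",cv2.resize(s,(800,511),interpolation=cv2.INTER_AREA))
E
python3 m.py
```

```text
small [0.6    0.0576] [0.6026 0.0578 0.2237] [0.6032 0.0578 0.0457] [0.6011 0.0587 0.1477]
medium [0.4519 0.0926] [0.4504 0.0943 0.3267] [0.4507 0.0944 0.0518] [0.4489 0.0945 0.2527]
large [0.4278 0.2319] [0.4265 0.2377 0.3075] [0.427  0.2372 0.032 ] [0.4228 0.2392 0.2546]
wsmall [ 0.4646 -0.0932] [ 0.465  -0.0921  0.2263] [ 0.4652 -0.0916  0.039 ] [ 0.4653 -0.0923  0.184 ]
wmedium [ 0.5164 -0.2581] [ 0.5185 -0.2597  0.1685] [ 0.5186 -0.2596  0.0213] [ 0.5184 -0.2598  0.1452]
wlarge [ 0.6136 -0.1045] [ 0.6158 -0.1042  0.1251] [ 0.6162 -0.104   0.0199] [ 0.6154 -0.1045  0.0995]
tin [ 0.73   -0.0027] [0.7298 0.0003 0.1545] [0.7292 0.0003 0.0721] [0.7293 0.0015 0.0804]
drum [0.5623 0.346 ] [0.5649 0.3523 0.1665] [0.5658 0.3521 0.0707] [0.5629 0.3539 0.088 ]
cone [0.5799 0.2081] [0.5852 0.2168 0.1499] [0.5858 0.2169 0.0634] [0.5837 0.2181 0.0367]
```

View pics/ovt.png

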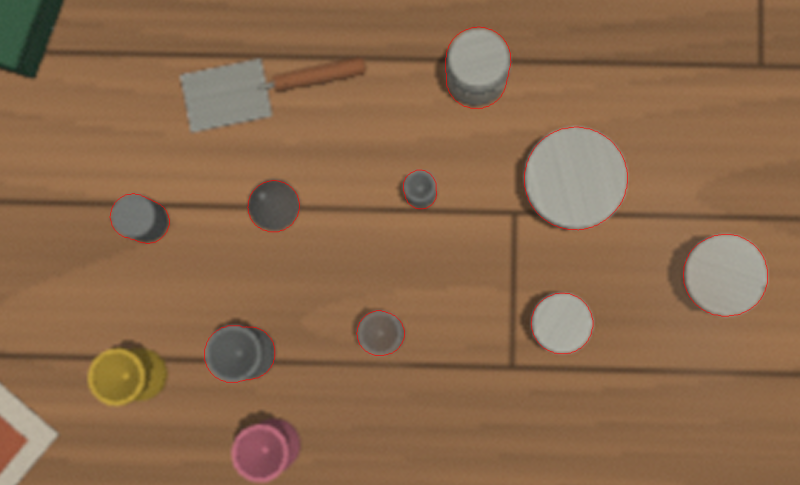

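View pics/ovs.png

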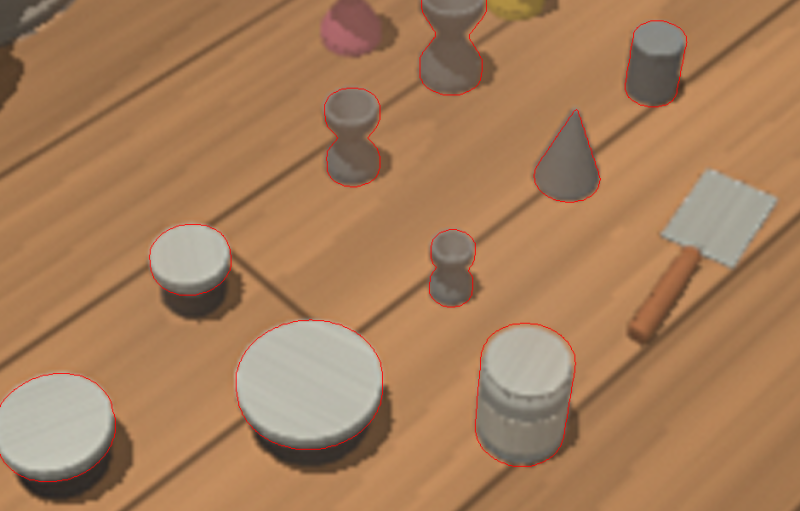

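The red outlines fit all nine things closely. In the top crop: small (420,188), medium (380,332), large (238,352), all with grey hollow funnel tops. The drum (138,217) has a flat top, the cone (273,205) has a point, and pink (263,452) and yellow (117,376) are not meant. The scene crop confirms the hourglass waists. I'll keep the tool orientation fixed, so I'm computing all waypoints in tool axes.

```bash
cat > w.py <<'E'
import sys
from h import *
# targets: world x,y + TCP z for grasping (grasp point at mid rim)
T=dict(small=(.6028,.0580,.100),wsmall=(.4651,-.0920,.150),medium=(.4506,.0944,.118),wmedium=(.5185,-.2597,.168),
 large=(.4267,.2376,.138),wlarge=(.6160,-.1041,.188))
o=bot.get_obs();Rm=R.from_quat(o["tool_rot"],scalar_first=True)
print("t",o["t"],"pos",o["eef_pos"],"f",o["contact_force"],"w",o["gripper_width"],"yaw",np.degrees(Rm.as_euler("zyx")),"q",o["q"])
for k in(sys.argv[1:] or T): print(k,"delta tool",Rm.inv().apply(np.array(T[k])-o["eef_pos"]))
E
python3 w.py
```

```text
t 0.3 pos [ 0.1922 -0.6469  0.3036] f [-0.0881 -0.0529  0.6082] w 1.0017118773352933 yaw [ -16.5447   -0.0124 -179.97  ] q [ 1.1739  0.4773  0.0224  1.5557 -0.0115  1.1093 -0.0831]
small delta tool [ 0.5944 -0.5587  0.2039]
wsmall delta tool [ 0.4196 -0.4542  0.1538]
medium delta tool [ 0.4588 -0.6369  0.1859]
wmedium delta tool [ 0.4231 -0.2782  0.1357]
large delta tool [ 0.4767 -0.781   0.166 ]
wlarge delta tool [ 0.5609 -0.3996  0.1158]
```

Call:
drive_tool([
  {"gripper": 0,"offset": [0.02,-0.019,0.003],"angular": [0,0,0]},
  {"gripper": 0,"offset": [0.055,-0.052,0.006],"angular": [0,0,0]},
  {"gripper": 0,"offset": [0.09,-0.085,0.009],"angular": [0,0,0]},
  {"gripper": 0,"offset": [0.125,-0.118,0.012],"angular": [0,0,0]},
  {"gripper": 0,"offset": [0.16,-0.15,0.015],"angular": [0,0,0]},
], grip_force=30)

```text
t: 0.8
eef_pos: [0.3035, -0.4559, 0.2889]
tool_rot: [0.0, 0.99, 0.144, 0.0]
contact_force: [1.2, -0.7, 0.1]
gripper_width: 0.999
grasp_force: 0.0
```

Call:
drive_tool([
  {"gripper": 0,"offset": [0.035,-0.033,0.003],"angular": [0,0,0]},
  {"gripper": 0,"offset": [0.07,-0.066,0.006],"angular": [0,0,0]},
  {"gripper": 0,"offset": [0.105,-0.099,0.009],"angular": [0,0,0]},
  {"gripper": 0,"offset": [0.14,-0.132,0.012],"angular": [0,0,0]},
  {"gripper": 0,"offset": [0.174,-0.164,0.015],"angular": [0,0,0]},
])

```text
t: 1.3
eef_pos: [0.4238, -0.2491, 0.2741]
tool_rot: [0.0, 0.99, 0.144, 0.0]
contact_force: [1.1, -0.6, -1.2]
gripper_width: 0.995
grasp_force: 0.0
```

Call:
drive_tool([
  {"gripper": 0,"offset": [0.035,-0.033,0.003],"angular": [0,0,0]},
  {"gripper": 0,"offset": [0.07,-0.066,0.006],"angular": [0,0,0]},
  {"gripper": 0,"offset": [0.105,-0.099,0.009],"angular": [0,0,0]},
  {"gripper": 0,"offset": [0.14,-0.132,0.012],"angular": [0,0,0]},
  {"gripper": 0,"offset": [0.174,-0.164,0.015],"angular": [0,0,0]},
])

```text
t: 1.8
eef_pos: [0.5439, -0.0423, 0.2591]
tool_rot: [0.0, 0.99, 0.144, 0.0]
contact_force: [0.6, -1.2, 0.8]
gripper_width: 0.998
grasp_force: 0.0
```

Call:
drive_tool([
  {"gripper": 0,"offset": [0.035,-0.033,0.003],"angular": [0,0,0]},
  {"gripper": 0,"offset": [0.07,-0.066,0.006],"angular": [0,0,0]},
  {"gripper": 0,"offset": [0.086,-0.081,0.009],"angular": [0,0,0]},
  {"gripper": 0,"offset": [0.086,-0.081,0.012],"angular": [0,0,0]},
  {"gripper": 0,"offset": [0.086,-0.081,0.015],"angular": [0,0,0]},
])

```text
t: 2.3
eef_pos: [0.6023, 0.0579, 0.2434]
tool_rot: [0.0, 0.99, 0.144, -0.0]
contact_force: [0.4, 0.3, 0.1]
gripper_width: 1.003
grasp_force: 0.0
```

```bash
python3 w.py small
```

```text
t 2.3 pos [0.6023 0.0579 0.2434] f [0.3995 0.2818 0.1219] w 1.0031035486329758 yaw [-16.5847  -0.039  179.9732] q [ 0.0507  0.4469 -0.3275  1.769   0.1716  0.9544 -1.6279]
small delta tool [0.0006 0.     0.1434]
```

Call:
drive_tool([
  {"gripper": 0,"offset": [0,0,0.04],"angular": [0,0,0]},
  {"gripper": 0,"offset": [0,0,0.08],"angular": [0,0,0]},
  {"gripper": 0,"offset": [0,0,0.115],"angular": [0,0,0]},
  {"gripper": 0,"offset": [0,0,0.135],"angular": [0,0,0]},
  {"gripper": 0,"offset": [0,0,0.143],"angular": [0,0,0]},
])

```text
t: 2.8
eef_pos: [0.6007, 0.0555, 0.0986]
tool_rot: [0.001, 0.99, 0.143, -0.002]
contact_force: [-0.0, -0.5, -0.2]
gripper_width: 0.998
grasp_force: 0.0
```

Call:
drive_tool([
  {"gripper": 60,"offset": [0,0,0],"angular": [0,0,0]},
  {"gripper": 110,"offset": [0,0,0],"angular": [0,0,0]},
  {"gripper": 150,"offset": [0,0,0],"angular": [0,0,0]},
  {"gripper": 200,"offset": [0,0,0],"angular": [0,0,0]},
  {"gripper": 255,"offset": [0,0,0],"angular": [0,0,0]},
], grip_force=30)

```text
t: 3.3
eef_pos: [0.6035, 0.0579, 0.1024]
tool_rot: [0.0, 0.99, 0.144, 0.001]
contact_force: [-0.9, -0.1, 6.0]
gripper_width: 0.384
grasp_force: 29.5
```

Call:
drive_tool([
  {"gripper": 255,"offset": [0,0,0],"angular": [0,0,0]},
  {"gripper": 255,"offset": [0,0,0],"angular": [0,0,0]},
  {"gripper": 255,"offset": [0,0,0],"angular": [0,0,0]},
  {"gripper": 255,"offset": [0,0,0],"angular": [0,0,0]},
])

```text
t: 3.7
eef_pos: [0.6035, 0.0579, 0.1024]
tool_rot: [0.0, 0.99, 0.144, 0.001]
contact_force: [-0.2, -0.8, 6.9]
gripper_width: 0.387
grasp_force: 29.5
```

Call:
drive_tool([
  {"gripper": 255,"offset": [0,0,-0.01],"angular": [0,0,0]},
  {"gripper": 255,"offset": [0,0,-0.03],"angular": [0,0,0]},
  {"gripper": 255,"offset": [0,0,-0.06],"angular": [0,0,0]},
  {"gripper": 255,"offset": [0,0,-0.08],"angular": [0,0,0]},
  {"gripper": 255,"offset": [0,0,-0.09],"angular": [0,0,0]},
])

```text
t: 4.2
eef_pos: [0.6032, 0.0582, 0.1935]
tool_rot: [-0.0, 0.99, 0.144, 0.002]
contact_force: [-0.2, 0.8, -0.5]
gripper_width: 0.384
grasp_force: 29.9
```

```bash
python3 w.py wsmall; python3 -c "
from h import *
for n in ('scene','top'):
  im=optics.read_camera(n);c=proj(n,np.array([[.603,.058,.11]]))[0].astype(int);cv2.imwrite(f'pics/l_{n}.png',cv2.resize(im[max(c[1]-60,0):c[1]+60,c[0]-60:c[0]+60],None,fx=4,fy=4,interpolation=2))
a,b=[cv2.imread(f'pics/l_{n}.png') for n in ('scene','top')];cv2.imwrite('pics/l1.png',cv2.resize(a,(480,480)))"
```

```text
t 4.2 pos [0.6032 0.0582 0.1935] f [-0.2357  0.8268 -0.4599] w 0.3838102221446777 yaw [ -16.5501    0.1818 -179.9724] q [ 0.0407  0.5062 -0.3171  1.8069  0.2018  0.8568 -1.6534]
wsmall delta tool [-0.1753  0.1046  0.043 ]
```

View pics/l1.png

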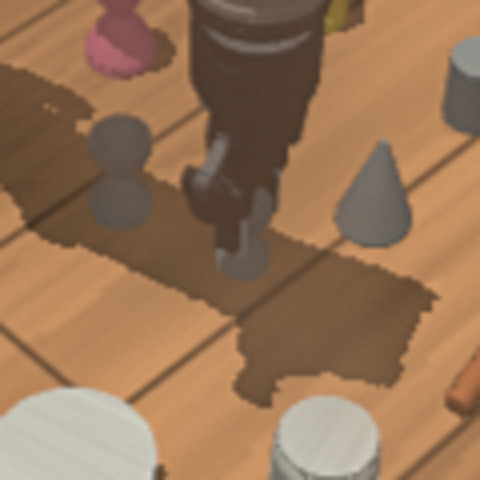

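The small casting hangs straight in the fingers, foot at (242,258). On to its wheel.

Call:
drive_tool([
  {"gripper": 255,"offset": [-0.02,0.012,0],"angular": [0,0,0]},
  {"gripper": 255,"offset": [-0.053,0.032,0],"angular": [0,0,0]},
  {"gripper": 255,"offset": [-0.09,0.054,0],"angular": [0,0,0]},
  {"gripper": 255,"offset": [-0.125,0.075,0],"angular": [0,0,0]},
  {"gripper": 255,"offset": [-0.155,0.092,0],"angular": [0,0,0]},
])

```text
t: 4.8
eef_pos: [0.4775, -0.076, 0.1896]
tool_rot: [-0.0, 0.99, 0.143, -0.002]
contact_force: [0.4, -0.8, -0.4]
gripper_width: 0.385
grasp_force: 29.9
```

Call:
drive_tool([
  {"gripper": 255,"offset": [-0.015,0.009,0],"angular": [0,0,0]},
  {"gripper": 255,"offset": [-0.02,0.012,0],"angular": [0,0,0]},
  {"gripper": 255,"offset": [-0.02,0.012,0.015],"angular": [0,0,0]},
  {"gripper": 255,"offset": [-0.02,0.012,0.025],"angular": [0,0,0]},
  {"gripper": 255,"offset": [-0.02,0.012,0.03],"angular": [0,0,0]},
])

```text
t: 5.3
eef_pos: [0.4642, -0.0907, 0.1596]
tool_rot: [-0.001, 0.989, 0.145, -0.001]
contact_force: [0.0, 0.5, -0.8]
gripper_width: 0.383
grasp_force: 29.9
```

```bash
python3 w.py wsmall
```

```text
t 5.3 pos [ 0.4642 -0.0907  0.1596] f [ 0.0315  0.4779 -0.8285] w 0.3825908406064358 yaw [ -16.6228   -0.1047 -179.9545] q [ 0.3174  0.3741 -0.3035  2.1334  0.178   0.6593 -1.3883]
wsmall delta tool [0.0005 0.0015 0.0096]
```

Call:
drive_tool([
  {"gripper": 255,"offset": [0,0.001,0.003],"angular": [0,0,0]},
  {"gripper": 255,"offset": [0,0.001,0.005],"angular": [0,0,0]},
  {"gripper": 255,"offset": [0,0.001,0.006],"angular": [0,0,0]},
  {"gripper": 255,"offset": [0,0.001,0.007],"angular": [0,0,0]},
  {"gripper": 255,"offset": [0,0.001,0.007],"angular": [0,0,0]},
])

```text
t: 5.8
eef_pos: [0.4647, -0.0925, 0.154]
tool_rot: [0.0, 0.99, 0.144, 0.0]
contact_force: [0.5, -0.2, -0.3]
gripper_width: 0.384
grasp_force: 29.9
```

Call:
drive_tool([
  {"gripper": 255,"offset": [0,0,0.001],"angular": [0,0,0]},
  {"gripper": 255,"offset": [0,0,0.002],"angular": [0,0,0]},
  {"gripper": 255,"offset": [0,0,0.002],"angular": [0,0,0]},
])

```text
t: 6.1
eef_pos: [0.465, -0.0925, 0.1524]
tool_rot: [0.0, 0.99, 0.144, 0.0]
contact_force: [-0.5, 0.1, 4.7]
gripper_width: 0.386
grasp_force: 30.2
```

Contact (4.7 N). Release and rise.

Call:
drive_tool([
  {"gripper": 140,"offset": [0,0,0],"angular": [0,0,0]},
  {"gripper": 110,"offset": [0,0,0],"angular": [0,0,0]},
  {"gripper": 60,"offset": [0,0,0],"angular": [0,0,0]},
  {"gripper": 0,"offset": [0,0,0],"angular": [0,0,0]},
  {"gripper": 0,"offset": [0,0,0],"angular": [0,0,0]},
])

```text
t: 6.6
eef_pos: [0.4646, -0.0926, 0.1518]
tool_rot: [-0.0, 0.99, 0.144, -0.0]
contact_force: [-1.4, -0.2, 0.5]
gripper_width: 0.997
grasp_force: 0.0
```

Call:
drive_tool([
  {"gripper": 0,"offset": [0,0,-0.015],"angular": [0,0,0]},
  {"gripper": 0,"offset": [0,0,-0.045],"angular": [0,0,0]},
  {"gripper": 0,"offset": [0,0,-0.08],"angular": [0,0,0]},
  {"gripper": 0,"offset": [0,0,-0.1],"angular": [0,0,0]},
])

```text
t: 7.0
eef_pos: [0.4653, -0.0925, 0.2542]
tool_rot: [0.0, 0.99, 0.144, 0.001]
contact_force: [0.2, -0.7, -0.3]
gripper_width: 0.997
grasp_force: 0.0
```

```bash
python3 w.py medium
```

```text
t 7.0 pos [ 0.4653 -0.0925  0.2542] f [ 0.1706 -0.6774 -0.3023] w 0.9974730231515572 yaw [-16.5503   0.152  179.9816] q [ 0.3602  0.2282 -0.3358  2.0557  0.098   0.8697 -1.3126]
medium delta tool [ 0.0388 -0.1835  0.1361]
```

Call:
drive_tool([
  {"gripper": 0,"offset": [0.007,-0.033,0],"angular": [0,0,0]},
  {"gripper": 0,"offset": [0.017,-0.08,0],"angular": [0,0,0]},
  {"gripper": 0,"offset": [0.027,-0.127,0],"angular": [0,0,0]},
  {"gripper": 0,"offset": [0.035,-0.168,0],"angular": [0,0,0]},
  {"gripper": 0,"offset": [0.039,-0.183,0],"angular": [0,0,0]},
])

```text
t: 7.5
eef_pos: [0.449, 0.0985, 0.2523]
tool_rot: [-0.001, 0.989, 0.147, 0.0]
contact_force: [0.4, -1.1, 0.3]
gripper_width: 1.001
grasp_force: 0.0
```

Call:
drive_tool([
  {"gripper": 0,"offset": [0,0,0],"angular": [0,0,0]},
  {"gripper": 0,"offset": [0,0,0.02],"angular": [0,0,0]},
  {"gripper": 0,"offset": [0,0,0.04],"angular": [0,0,0]},
  {"gripper": 0,"offset": [0,0,0.05],"angular": [0,0,0]},
  {"gripper": 0,"offset": [0,0,0.05],"angular": [0,0,0]},
])

```text
t: 8.0
eef_pos: [0.4492, 0.0926, 0.2007]
tool_rot: [0.0, 0.99, 0.143, -0.002]
contact_force: [-0.6, -0.2, 0.3]
gripper_width: 1.0
grasp_force: 0.0
```

```bash
python3 w.py medium
```

```text
t 8.0 pos [0.4492 0.0926 0.2007] f [-0.5518 -0.2002  0.3111] w 0.9995228651813914 yaw [-16.4651  -0.1737 179.9412] q [ 0.0433  0.2994 -0.4418  2.1281  0.1852  0.7532 -1.8008]
medium delta tool [ 0.0021 -0.0013  0.0827]
```

Call:
drive_tool([
  {"gripper": 0,"offset": [0.001,-0.001,0.03],"angular": [0,0,0]},
  {"gripper": 0,"offset": [0.001,-0.001,0.06],"angular": [0,0,0]},
  {"gripper": 0,"offset": [0.001,-0.001,0.075],"angular": [0,0,0]},
  {"gripper": 0,"offset": [0.001,-0.001,0.082],"angular": [0,0,0]},
  {"gripper": 0,"offset": [0.001,-0.001,0.082],"angular": [0,0,0]},
])

```text
t: 8.5
eef_pos: [0.4507, 0.0949, 0.1199]
tool_rot: [0.0, 0.99, 0.144, -0.0]
contact_force: [-0.2, 0.1, 0.2]
gripper_width: 0.997
grasp_force: 0.0
```

Call:
drive_tool([
  {"gripper": 50,"offset": [0,0,0],"angular": [0,0,0]},
  {"gripper": 90,"offset": [0,0,0],"angular": [0,0,0]},
  {"gripper": 130,"offset": [0,0,0],"angular": [0,0,0]},
  {"gripper": 190,"offset": [0,0,0],"angular": [0,0,0]},
  {"gripper": 255,"offset": [0,0,0],"angular": [0,0,0]},
], grip_force=35)

```text
t: 9.0
eef_pos: [0.4514, 0.0954, 0.1209]
tool_rot: [0.0, 0.99, 0.144, 0.001]
contact_force: [-0.1, -0.5, 6.3]
gripper_width: 0.511
grasp_force: 34.8
```

Call:
drive_tool([
  {"gripper": 255,"offset": [0,0,0],"angular": [0,0,0]},
  {"gripper": 255,"offset": [0,0,0],"angular": [0,0,0]},
  {"gripper": 255,"offset": [0,0,0],"angular": [0,0,0]},
])

```text
t: 9.3
eef_pos: [0.4514, 0.0953, 0.1209]
tool_rot: [0.0, 0.99, 0.144, 0.001]
contact_force: [-0.2, -0.8, 5.8]
gripper_width: 0.514
grasp_force: 34.8
```

Call:
drive_tool([
  {"gripper": 255,"offset": [0,0,-0.01],"angular": [0,0,0]},
  {"gripper": 255,"offset": [0,0,-0.03],"angular": [0,0,0]},
  {"gripper": 255,"offset": [0,0,-0.065],"angular": [0,0,0]},
  {"gripper": 255,"offset": [0,0,-0.1],"angular": [0,0,0]},
  {"gripper": 255,"offset": [0,0,-0.13],"angular": [0,0,0]},
])

```text
t: 9.8
eef_pos: [0.4503, 0.0954, 0.2523]
tool_rot: [-0.0, 0.99, 0.144, 0.001]
contact_force: [0.9, -1.1, -0.6]
gripper_width: 0.511
grasp_force: 35.9
```

Call:
drive_tool([
  {"gripper": 255,"offset": [0,0.005,-0.01],"angular": [0,0,0]},
  {"gripper": 255,"offset": [-0.002,0.02,-0.013],"angular": [0,0,0]},
  {"gripper": 255,"offset": [-0.005,0.05,-0.013],"angular": [0,0,0]},
  {"gripper": 255,"offset": [-0.009,0.09,-0.013],"angular": [0,0,0]},
  {"gripper": 255,"offset": [-0.013,0.13,-0.013],"angular": [0,0,0]},
])

```text
t: 10.3
eef_pos: [0.4747, -0.0344, 0.2628]
tool_rot: [0.0, 0.99, 0.145, -0.0]
contact_force: [0.4, -0.3, -0.8]
gripper_width: 0.512
grasp_force: 35.9
```

Call:
drive_tool([
  {"gripper": 255,"offset": [-0.004,0.04,0],"angular": [0,0,0]},
  {"gripper": 255,"offset": [-0.008,0.08,0],"angular": [0,0,0]},
  {"gripper": 255,"offset": [-0.012,0.12,0],"angular": [0,0,0]},
  {"gripper": 255,"offset": [-0.016,0.16,0],"angular": [0,0,0]},
  {"gripper": 255,"offset": [-0.02,0.19,0],"angular": [0,0,0]},
])

```text
t: 10.8
eef_pos: [0.5094, -0.224, 0.2624]
tool_rot: [0.0, 0.99, 0.143, -0.001]
contact_force: [-0.1, 0.9, -0.4]
gripper_width: 0.511
grasp_force: 35.9
```

Call:
drive_tool([
  {"gripper": 255,"offset": [-0.002,0.022,0],"angular": [0,0,0]},
  {"gripper": 255,"offset": [-0.003,0.034,0],"angular": [0,0,0]},
  {"gripper": 255,"offset": [-0.003,0.038,0.01],"angular": [0,0,0]},
  {"gripper": 255,"offset": [-0.003,0.038,0.03],"angular": [0,0,0]},
  {"gripper": 255,"offset": [-0.003,0.038,0.04],"angular": [0,0,0]},
])

```text
t: 11.3
eef_pos: [0.5171, -0.2565, 0.2207]
tool_rot: [-0.001, 0.989, 0.145, -0.001]
contact_force: [-0.0, 0.6, -1.1]
gripper_width: 0.515
grasp_force: 35.9
```

```bash
python3 w.py wmedium
```

```text
t 11.3 pos [ 0.5171 -0.2565  0.2207] f [-0.0348  0.6132 -1.1196] w 0.5149465700150663 yaw [ -16.6422   -0.1603 -179.8913] q [ 0.5474  0.4246 -0.2482  1.8567  0.1305  0.8793 -1.0437]
wmedium delta tool [0.0006 0.0037 0.0527]
```

Call:
drive_tool([
  {"gripper": 255,"offset": [0,0.002,0.01],"angular": [0,0,0]},
  {"gripper": 255,"offset": [0,0.002,0.025],"angular": [0,0,0]},
  {"gripper": 255,"offset": [0,0.002,0.037],"angular": [0,0,0]},
  {"gripper": 255,"offset": [0,0.002,0.044],"angular": [0,0,0]},
  {"gripper": 255,"offset": [0,0.002,0.044],"angular": [0,0,0]},
])

```text
t: 11.8
eef_pos: [0.518, -0.2598, 0.1777]
tool_rot: [-0.001, 0.99, 0.144, -0.001]
contact_force: [0.1, 0.1, -0.6]
gripper_width: 0.511
grasp_force: 35.9
```

Call:
drive_tool([
  {"gripper": 255,"offset": [0,0,0],"angular": [0,0,0]},
  {"gripper": 255,"offset": [0,0,0.001],"angular": [0,0,0]},
  {"gripper": 255,"offset": [0,0,0.001],"angular": [0,0,0]},
])

```text
t: 12.1
eef_pos: [0.5188, -0.2602, 0.1784]
tool_rot: [0.0, 0.99, 0.144, 0.0]
contact_force: [0.1, -0.1, -1.0]
gripper_width: 0.517
grasp_force: 35.9
```

Still free; about 7 mm to go.

Call:
drive_tool([
  {"gripper": 255,"offset": [0,0,0.003],"angular": [0,0,0]},
  {"gripper": 255,"offset": [0,0,0.005],"angular": [0,0,0]},
  {"gripper": 255,"offset": [0,0,0.006],"angular": [0,0,0]},
  {"gripper": 255,"offset": [0,0,0.007],"angular": [0,0,0]},
  {"gripper": 255,"offset": [0,0,0.007],"angular": [0,0,0]},
])

```text
t: 12.6
eef_pos: [0.5187, -0.26, 0.1711]
tool_rot: [0.0, 0.99, 0.144, 0.0]
contact_force: [-0.0, 0.2, 0.7]
gripper_width: 0.51
grasp_force: 36.1
```

Call:
drive_tool([
  {"gripper": 255,"offset": [0,0,0.001],"angular": [0,0,0]},
  {"gripper": 255,"offset": [0,0,0.001],"angular": [0,0,0]},
])

```text
t: 12.8
eef_pos: [0.5191, -0.26, 0.171]
tool_rot: [0.0, 0.99, 0.144, 0.001]
contact_force: [-2.1, 0.8, 8.5]
gripper_width: 0.512
grasp_force: 36.6
```

Call:
drive_tool([
  {"gripper": 110,"offset": [0,0,0],"angular": [0,0,0]},
  {"gripper": 80,"offset": [0,0,0],"angular": [0,0,0]},
  {"gripper": 40,"offset": [0,0,0],"angular": [0,0,0]},
  {"gripper": 0,"offset": [0,0,0],"angular": [0,0,0]},
  {"gripper": 0,"offset": [0,0,0],"angular": [0,0,0]},
])

```text
t: 13.3
eef_pos: [0.5185, -0.2601, 0.1698]
tool_rot: [-0.0, 0.99, 0.144, -0.0]
contact_force: [-0.4, 0.4, -0.5]
gripper_width: 0.997
grasp_force: 0.0
```

Call:
drive_tool([
  {"gripper": 0,"offset": [0,0,-0.015],"angular": [0,0,0]},
  {"gripper": 0,"offset": [0,0,-0.045],"angular": [0,0,0]},
  {"gripper": 0,"offset": [0,0,-0.08],"angular": [0,0,0]},
  {"gripper": 0,"offset": [0,0,-0.1],"angular": [0,0,0]},
])

```text
t: 13.7
eef_pos: [0.5195, -0.2604, 0.2738]
tool_rot: [0.001, 0.99, 0.144, 0.002]
contact_force: [0.2, -1.0, -0.1]
gripper_width: 1.0
grasp_force: 0.0
```

Call:
drive_tool([
  {"gripper": 0,"offset": [0.002,-0.02,0],"angular": [0,0,0]},
  {"gripper": 0,"offset": [0.007,-0.06,0],"angular": [0,0,0]},
  {"gripper": 0,"offset": [0.011,-0.1,0],"angular": [0,0,0]},
  {"gripper": 0,"offset": [0.016,-0.145,0],"angular": [0,0,0]},
  {"gripper": 0,"offset": [0.02,-0.19,0],"angular": [0,0,0]},
])

```text
t: 14.2
eef_pos: [0.4834, -0.0707, 0.2712]
tool_rot: [0.0, 0.99, 0.144, 0.001]
contact_force: [0.8, 0.9, -0.1]
gripper_width: 1.0
grasp_force: 0.0
```

Call:
drive_tool([
  {"gripper": 0,"offset": [0.005,-0.045,0],"angular": [0,0,0]},
  {"gripper": 0,"offset": [0.01,-0.09,0],"angular": [0,0,0]},
  {"gripper": 0,"offset": [0.014,-0.135,0],"angular": [0,0,0]},
  {"gripper": 0,"offset": [0.019,-0.18,0],"angular": [0,0,0]},
  {"gripper": 0,"offset": [0.024,-0.22,0],"angular": [0,0,0]},
])

```text
t: 14.7
eef_pos: [0.4434, 0.1477, 0.2713]
tool_rot: [0.0, 0.99, 0.144, 0.001]
contact_force: [1.6, 0.7, 0.8]
gripper_width: 1.001
grasp_force: 0.0
```

Call:
drive_tool([
  {"gripper": 0,"offset": [0.004,-0.04,0],"angular": [0,0,0]},
  {"gripper": 0,"offset": [0.008,-0.07,0],"angular": [0,0,0]},
  {"gripper": 0,"offset": [0.01,-0.092,0],"angular": [0,0,0]},
  {"gripper": 0,"offset": [0.01,-0.092,0],"angular": [0,0,0]},
  {"gripper": 0,"offset": [0.01,-0.092,0],"angular": [0,0,0]},
])

```text
t: 15.2
eef_pos: [0.4274, 0.2365, 0.2706]
tool_rot: [0.0, 0.99, 0.144, 0.0]
contact_force: [0.2, 0.2, -0.1]
gripper_width: 0.999
grasp_force: 0.0
```

```bash
python3 w.py large
```

```text
t 15.2 pos [0.4274 0.2365 0.2706] f [ 0.1772  0.2125 -0.0684] w 0.9985098996052246 yaw [-16.5968   0.0444 179.9852] q [-0.154   0.2568 -0.5522  1.9969  0.1677  0.9311 -2.0732]
large delta tool [-0.0004 -0.0013  0.1326]
```

Call:
drive_tool([
  {"gripper": 0,"offset": [0,-0.001,0.02],"angular": [0,0,0]},
  {"gripper": 0,"offset": [0,-0.001,0.055],"angular": [0,0,0]},
  {"gripper": 0,"offset": [0,-0.001,0.095],"angular": [0,0,0]},
  {"gripper": 0,"offset": [0,-0.001,0.12],"angular": [0,0,0]},
  {"gripper": 0,"offset": [0,-0.001,0.133],"angular": [0,0,0]},
])

```text
t: 15.7
eef_pos: [0.4268, 0.2352, 0.1351]
tool_rot: [0.001, 0.99, 0.143, -0.001]
contact_force: [-0.6, -0.7, 0.4]
gripper_width: 0.999
grasp_force: 0.0
```

Call:
drive_tool([
  {"gripper": 0,"offset": [0,0,0],"angular": [0,0,0]},
  {"gripper": 30,"offset": [0,0,0],"angular": [0,0,0]},
  {"gripper": 60,"offset": [0,0,0],"angular": [0,0,0]},
  {"gripper": 120,"offset": [0,0,0],"angular": [0,0,0]},
  {"gripper": 255,"offset": [0,0,0],"angular": [0,0,0]},
], grip_force=45)

```text
t: 16.2
eef_pos: [0.4282, 0.2378, 0.1386]
tool_rot: [-0.0, 0.99, 0.144, 0.002]
contact_force: [-0.1, -2.0, 7.9]
gripper_width: 0.638
grasp_force: 46.2
```

Call:
drive_tool([
  {"gripper": 255,"offset": [0,0,0],"angular": [0,0,0]},
  {"gripper": 255,"offset": [0,0,0],"angular": [0,0,0]},
  {"gripper": 255,"offset": [0,0,0],"angular": [0,0,0]},
])

```text
t: 16.5
eef_pos: [0.4282, 0.2378, 0.1386]
tool_rot: [-0.0, 0.99, 0.144, 0.002]
contact_force: [-0.3, -2.0, 6.8]
gripper_width: 0.64
grasp_force: 46.2
```

Call:
drive_tool([
  {"gripper": 255,"offset": [0,0,-0.01],"angular": [0,0,0]},
  {"gripper": 255,"offset": [0,0,-0.03],"angular": [0,0,0]},
  {"gripper": 255,"offset": [0,0,-0.06],"angular": [0,0,0]},
  {"gripper": 255,"offset": [0,0,-0.095],"angular": [0,0,0]},
  {"gripper": 255,"offset": [0,0,-0.12],"angular": [0,0,0]},
])

```text
t: 17.0
eef_pos: [0.4271, 0.2378, 0.2598]
tool_rot: [-0.0, 0.99, 0.144, 0.001]
contact_force: [0.9, -0.7, -1.9]
gripper_width: 0.64
grasp_force: 47.8
```

Call:
drive_tool([
  {"gripper": 255,"offset": [0.001,0.006,-0.008],"angular": [0,0,0]},
  {"gripper": 255,"offset": [0.005,0.022,-0.01],"angular": [0,0,0]},
  {"gripper": 255,"offset": [0.011,0.05,-0.01],"angular": [0,0,0]},
  {"gripper": 255,"offset": [0.02,0.09,-0.01],"angular": [0,0,0]},
  {"gripper": 255,"offset": [0.029,0.13,-0.01],"angular": [0,0,0]},
])

```text
t: 17.5
eef_pos: [0.4919, 0.1195, 0.2665]
tool_rot: [0.0, 0.99, 0.145, -0.0]
contact_force: [0.3, 0.4, -1.2]
gripper_width: 0.639
grasp_force: 47.8
```

Call:
drive_tool([
  {"gripper": 255,"offset": [0.009,0.04,0],"angular": [0,0,0]},
  {"gripper": 255,"offset": [0.018,0.08,0],"angular": [0,0,0]},
  {"gripper": 255,"offset": [0.027,0.12,0],"angular": [0,0,0]},
  {"gripper": 255,"offset": [0.035,0.16,0],"angular": [0,0,0]},
  {"gripper": 255,"offset": [0.043,0.195,0],"angular": [0,0,0]},
])

```text
t: 18.0
eef_pos: [0.5886, -0.0566, 0.2661]
tool_rot: [0.0, 0.99, 0.143, -0.001]
contact_force: [0.0, 0.3, -1.2]
gripper_width: 0.634
grasp_force: 47.8
```

Call:
drive_tool([
  {"gripper": 255,"offset": [0.007,0.028,0],"angular": [0,0,0]},
  {"gripper": 255,"offset": [0.011,0.046,0],"angular": [0,0,0]},
  {"gripper": 255,"offset": [0.013,0.056,0.01],"angular": [0,0,0]},
  {"gripper": 255,"offset": [0.013,0.056,0.03],"angular": [0,0,0]},
  {"gripper": 255,"offset": [0.013,0.056,0.04],"angular": [0,0,0]},
])

```text
t: 18.5
eef_pos: [0.6157, -0.1026, 0.2244]
tool_rot: [-0.001, 0.99, 0.144, -0.002]
contact_force: [-0.5, 0.9, -1.7]
gripper_width: 0.638
grasp_force: 47.8
```

Call:
drive_tool([
  {"gripper": 255,"offset": [0,0,0.008],"angular": [0,0,0]},
  {"gripper": 255,"offset": [0,0,0.01],"angular": [0,0,0]},
  {"gripper": 255,"offset": [0,0,0.01],"angular": [0,0,0]},
])

```text
t: 18.8
eef_pos: [0.617, -0.1029, 0.2169]
tool_rot: [-0.0, 0.99, 0.144, -0.0]
contact_force: [-0.0, -0.2, -0.5]
gripper_width: 0.641
grasp_force: 47.8
```

```bash
python3 w.py wlarge
```

```text
t 18.8 pos [ 0.617  -0.1029  0.2169] f [-0.0194 -0.1552 -0.4725] w 0.6412053281818906 yaw [ -16.6034   -0.0097 -179.9875] q [ 0.3261  0.5115 -0.3516  1.7387  0.2118  0.929  -1.3925]
wlarge delta tool [-0.0013  0.0009  0.0289]
```

Call:
drive_tool([
  {"gripper": 255,"offset": [0,0.001,0.01],"angular": [0,0,0]},
  {"gripper": 255,"offset": [0,0.001,0.019],"angular": [0,0,0]},
  {"gripper": 255,"offset": [0,0.001,0.024],"angular": [0,0,0]},
  {"gripper": 255,"offset": [0,0.001,0.025],"angular": [0,0,0]},
  {"gripper": 255,"offset": [0,0.001,0.025],"angular": [0,0,0]},
])

```text
t: 19.3
eef_pos: [0.6173, -0.1045, 0.1916]
tool_rot: [-0.0, 0.99, 0.144, -0.0]
contact_force: [-0.1, -0.2, -2.5]
gripper_width: 0.641
grasp_force: 47.8
```

Call:
drive_tool([
  {"gripper": 255,"offset": [0,0,0.001],"angular": [0,0,0]},
  {"gripper": 255,"offset": [0,0,0.002],"angular": [0,0,0]},
  {"gripper": 255,"offset": [0,0,0.002],"angular": [0,0,0]},
])

```text
t: 19.6
eef_pos: [0.6174, -0.1046, 0.19]
tool_rot: [0.0, 0.99, 0.144, 0.0]
contact_force: [0.6, 0.2, -1.7]
gripper_width: 0.638
grasp_force: 47.8
```

Call:
drive_tool([
  {"gripper": 255,"offset": [0,0,0.001],"angular": [0,0,0]},
  {"gripper": 255,"offset": [0,0,0.001],"angular": [0,0,0]},
  {"gripper": 255,"offset": [0,0,0.001],"angular": [0,0,0]},
])

```text
t: 19.9
eef_pos: [0.6174, -0.1046, 0.1889]
tool_rot: [0.0, 0.99, 0.144, 0.0]
contact_force: [-0.3, -0.3, -0.8]
gripper_width: 0.638
grasp_force: 47.8
```

Call:
drive_tool([
  {"gripper": 255,"offset": [0,0,0.001],"angular": [0,0,0]},
  {"gripper": 255,"offset": [0,0,0.001],"angular": [0,0,0]},
  {"gripper": 255,"offset": [0,0,0.001],"angular": [0,0,0]},
])

```text
t: 20.2
eef_pos: [0.6178, -0.1045, 0.1887]
tool_rot: [0.0, 0.99, 0.144, 0.001]
contact_force: [-0.9, -0.3, 5.4]
gripper_width: 0.639
grasp_force: 48.2
```

Contact. Release, rise and move clear of the cameras' view.

Call:
drive_tool([
  {"gripper": 80,"offset": [0,0,0],"angular": [0,0,0]},
  {"gripper": 50,"offset": [0,0,0],"angular": [0,0,0]},
  {"gripper": 20,"offset": [0,0,0],"angular": [0,0,0]},
  {"gripper": 0,"offset": [0,0,0],"angular": [0,0,0]},
  {"gripper": 0,"offset": [0,0,0],"angular": [0,0,0]},
])

```text
t: 20.7
eef_pos: [0.6173, -0.1045, 0.1878]
tool_rot: [-0.0, 0.99, 0.144, -0.0]
contact_force: [-0.2, 0.6, 0.6]
gripper_width: 0.995
grasp_force: 0.0
```

Call:
drive_tool([
  {"gripper": 0,"offset": [0,0,-0.015],"angular": [0,0,0]},
  {"gripper": 0,"offset": [0,0,-0.045],"angular": [0,0,0]},
  {"gripper": 0,"offset": [0,0,-0.09],"angular": [0,0,0]},
  {"gripper": 0,"offset": [0,0,-0.13],"angular": [0,0,0]},
])

```text
t: 21.1
eef_pos: [0.6173, -0.1044, 0.3208]
tool_rot: [0.0, 0.99, 0.144, 0.0]
contact_force: [1.2, 0.5, -0.5]
gripper_width: 0.997
grasp_force: 0.0
```

Call:
drive_tool([
  {"gripper": 0,"offset": [-0.02,0.03,0],"angular": [0,0,0]},
  {"gripper": 0,"offset": [-0.045,0.065,0],"angular": [0,0,0]},
  {"gripper": 0,"offset": [-0.07,0.1,0],"angular": [0,0,0]},
  {"gripper": 0,"offset": [-0.095,0.14,0],"angular": [0,0,0]},
  {"gripper": 0,"offset": [-0.12,0.175,0],"angular": [0,0,0]},
])

```text
t: 21.6
eef_pos: [0.5514, -0.3086, 0.3194]
tool_rot: [0.001, 0.99, 0.144, 0.001]
contact_force: [0.7, -0.6, 0.0]
gripper_width: 1.0
grasp_force: 0.0
```

Call:
drive_tool([
  {"gripper": 0,"offset": [-0.025,0.035,0],"angular": [0,0,0]},
  {"gripper": 0,"offset": [-0.05,0.07,0],"angular": [0,0,0]},
  {"gripper": 0,"offset": [-0.075,0.105,0],"angular": [0,0,0]},
  {"gripper": 0,"offset": [-0.1,0.14,0],"angular": [0,0,0]},
  {"gripper": 0,"offset": [-0.12,0.175,0],"angular": [0,0,0]},
])

```text
t: 22.1
eef_pos: [0.4856, -0.5104, 0.3195]
tool_rot: [0.001, 0.99, 0.143, 0.0]
contact_force: [0.4, 0.3, 0.7]
gripper_width: 1.002
grasp_force: 0.0
```

Call:
drive_tool([
  {"gripper": 0,"offset": [-0.02,0.03,0],"angular": [0,0,0]},
  {"gripper": 0,"offset": [-0.045,0.05,0],"angular": [0,0,0]},
  {"gripper": 0,"offset": [-0.05,0.06,0],"angular": [0,0,0]},
  {"gripper": 0,"offset": [-0.05,0.06,0],"angular": [0,0,0]},
])

```text
t: 22.5
eef_pos: [0.4548, -0.5819, 0.3185]
tool_rot: [0.0, 0.99, 0.142, 0.0]
contact_force: [-0.7, 0.5, -0.2]
gripper_width: 0.998
grasp_force: 0.0
```

Run:
```python
from h import *
imgs={n:optics.read_camera(n) for n in("scene","top")}
cv2.imwrite("pics/end_s.png",cv2.resize(imgs["scene"][120:300,120:340],None,fx=3,fy=3,interpolation=2))
cv2.imwrite("pics/end_t.png",cv2.resize(imgs["top"][80:280,60:400],None,fx=2.3,fy=2.3,interpolation=2))
for k,p in dict(drum=(.5649,.3523),cone=(.5852,.2168),tin=(.7298,.0003)).items(): print(k,*fit(k,imgs,p))
```

```text
drum [0.565  0.3525] 0.1677523406659422
cone [0.5852 0.2168] 0.15093979854677392
tin [0.7299 0.0004] 0.15411692710608008
```

View pics/end_s.png

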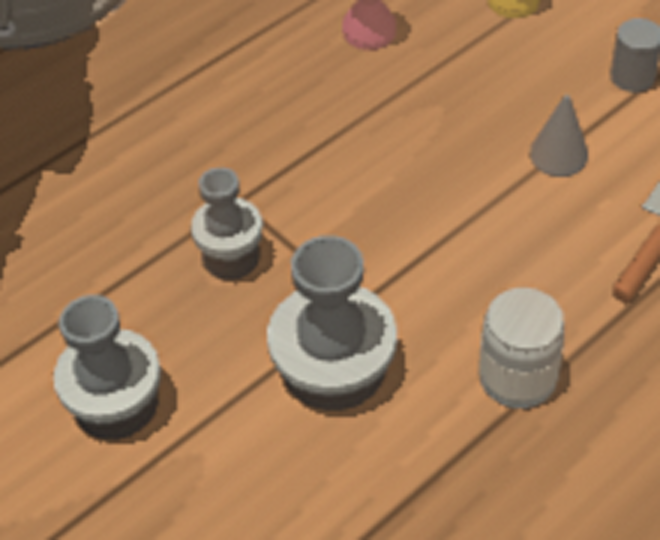

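View pics/end_t.png

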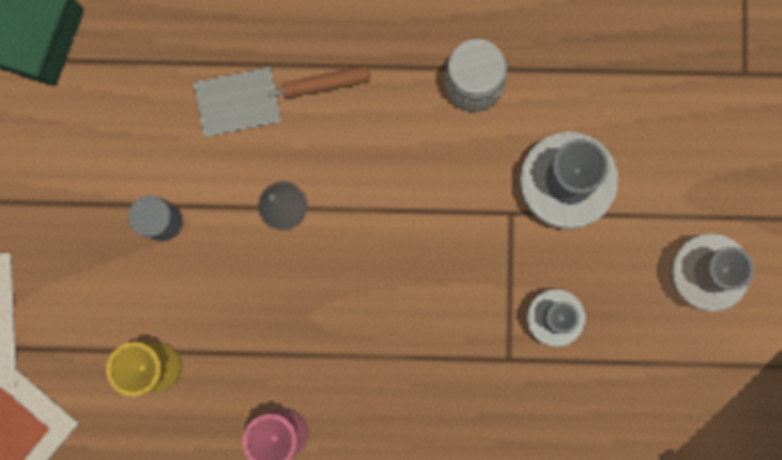

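The three castings stand on their own wheels, with top-view rim centres at large (580,165), medium (731,268) and small (562,316). The drum, cone, tin and spatula are unmoved. A quick numeric check of the rim centres before hand-in.

Run:
```python
from h import *
for k,u,v,z,w in(("l",580,165,.142,(.616,-.1041)),("m",731,268,.122,(.5185,-.2597)),("s",562,316,.104,(.4651,-.092))):
    p=ray("top",u/2.3+60,v/2.3+80,z); print(k,p,p-w)
print(bot.get_obs()["joint_vel"])
```

```text
l [ 0.6164 -0.1053] [ 0.0004 -0.0012]
m [ 0.5173 -0.2619] [-0.0012 -0.0022]
s [ 0.4652 -0.0933] [ 0.0001 -0.0013]
[-0.0187 -0.0062 -0.0133  0.0094  0.0007 -0.0034  0.0005]
```

Rim centres are within 3 mm of the wheel centres, so the castings are upright and centred.

```bash
python3 -c "
from station import bot
print(bot.hand_in())"
```

```text
the job is handed in; nothing more can be done
None
```

I stood all three grey castings upright on the wheels of their own size, with rim centres measured within 3 mm of the wheel centres. The drum, cone, tin and spatula look unmoved, and the job was handed in at about 23 s, though the hand-in returned no verdict.

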